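Clamp a sample vial with the inner of two concentric knobs

ROBOT

A 6-joint arm with a two-finger parallel gripper is mounted at the origin on a cart in front of the work surface, level with it; the furniture and walls round the work are solid. World frame = base frame: x ahead of the robot, y to its left, z up, the work surface at z = 0. Lengths are in m, angles in rad, forces in N, time in s.
With the tool pointing down it reaches from about 0.35 to 0.85 m from the base axis. Payload 8.1 kg.
Tool frame: the origin (TCP) lies midway between the tips of the shut fingers; the grasp point (between the pads) lies 19 mm behind it; z points along the fingers, y is the line along which they close (so a half turn about z gives the same grasp; the last joint's range is limited). The gripper opens to 85 mm and grips with 20 to 120 N. Pads are 22 mm wide; open, the fingers measure 114 mm over their backs; the gripper's body (76 mm by 85 mm) begins 54 mm behind the grasp point. The pads swing forward as they close: fully open they stand 13 mm farther back than shut.
Start: joints at [-1.428, 0.13, 1.488, -0, 1.523, -0.085], TCP at [0.136, -0.584, 0.231] pointing down, gripper open.
Joint ranges: [-2.96, 2.96], [-0.89, 2.26], [0.02, 2.5], [-1.34, 4.48], [0, 2.73], [-2.66, 2.66]. Speed limits (rad/s): [2.39, 2.39, 2.79, 3.14, 3.14, 3.14].

INTERFACE

Orientations are given as a rotation vector (axis times angle).
In Python, from bench import * gives the robot as it stands.
- The arm moves only by the tool send_rows, never from a script. Its argument "increments" is text: rows parted by semicolons, each of 5 numbers parted by spaces: the opening, from 0 (shut) to 1 (fully open), then the shift along the world's x, y, z each as a share of 20 cm, from -1 to 1, then the turn about the world's z as a share of pi rad, from -1 to 1. A call has exactly 10 rows; each row is the pose to reach, as a shift and turn from the pose commanded when the call began, turning the shorter way round; what a row does not reach only later rows make up. A row lasts 1/10 s, in which the tool goes at most 50 mm and 8.59 degrees, less where a joint would pass 70% of its speed; a pose out of reach is approached as far as the arm can. A call with a number of a shift or a turn outside -1 to 1 is refused whole. A call with a gripper value outside its range is refused whole. The fingers move at their own pace and stop on an object; the grip force is fixed at half the most. Time passes only in rows, so rows that repeat a pose let the fingers close, or fill a call up. It gives the time, the measured TCP pose, the force, the opening and the grip force at its end, in the units of the state.
- sense(): the state, without advancing time (a new reading comes with each control period).
- grab_frame(name): name is "scene" or "side" or "wrist"; returns the picture (400x640x3 uint8, blue, green, red); there is no depth.
- camera_info(name): a dict with "K" (3x3 intrinsics, pixels), "origin" and "rotation" of the camera in the world; the wrist camera has in their place "tool_from_camera" (4x4, takes a point from camera to tool coordinates, whose origin is the TCP and whose axes are the flange's). Camera axes: x right, y up, looking along -z (the intrinsics and any distortion apply to the point x, -y, -z); pixel columns grow to the right and rows downward; lengths in m; the calibration is good to about 2 mm. The wrist camera is an equidistant fisheye: a pixel r from the principal point sees the ray r / f radians off the axis. A picture is of the moment at which its call begins: read the wrist's pose just before it. camera_info takes no time and is no camera call.
- sign_off(): hands the job in; it is judged then, once.
The state is a dict: "clock": time; "joints": joint angles; "dq": joint speeds; "effort": joint torques, N m; "tcp_pos": TCP position; "orientation": TCP orientation; "contact_force": force on the tool from outside, world axes, zero at the start; "ft_torque": the same for the moment, N m; "grip_width": finger opening in m; "finger_force": force on a finger pad.
Only numpy, scipy, OpenCV 4.12 (cv2) and the standard library are available. Lean on these libraries where they do the work, as an engineer would, in place of code of your own. Each camera call takes 0.05 s, during which the arm holds its last target. There are 200 camera calls.

TASK

Stand the larger of the two white-capped vials on the open front of the bench upright on the floor of the vial clamp, between its pad and its V-shaped back stop, and let go of it. Then turn only the inner wing knob on the clamp's gearbox clockwise until the pad holds the vial in the V with about 12 N (7 to 18 N will do; it cracks beyond 22 N), and let go. Leave the outer ring under the knob at its setting, and do not disturb the other things on the bench.

Things in the scene. Friction and masses are not known exactly. Their poses are not given: they have to be found in the camera images.
- vial_large: The larger of the two loose white-capped vials on the open front of the bench: upright cylinder, body diameter 32 mm up to 67 mm height, cap diameter 35 mm (34 mm where it collides), 80 mm tall, 24 to 45 g. Origin: centre of its underside; z up along the vial. Grasp the body.
- clamp: Vial clamp, bolted down: base plate 150 x 230 x 12 mm; the vial stands on its upper face (the floor, z = 12 mm). Origin: centre of the plate's underside; x: jaw travel (pad at -x, V stop at +x); y: from the seat (y = -62 mm) to the knob axis (y = +66 mm, x = 0). Jaws end below z = 41 mm. Gearbox 76 x 76 mm, top z = 42 mm; drive housing between them (y 4 to 28 mm) to z = 26 mm.
- seat (a point): Middle of the seat: fixed point on the clamp's floor at the clamp's x = 0, y = -62 mm, axes as the clamp's. The large vial's axis comes to stand within about 8 mm of it along x and 2 mm along y when clamped. Where exactly depends on the back stop, whose setting (moved by the outer ring, 8 mm per rad) differs from run to run and is to be found by feel.
- pad: Front jaw with its rubber pad, 38 mm wide, 24 mm high. Origin: centre of the pad's face, 15 mm above the clamp's floor; x as the clamp's, toward the V. Opposite it is the back stop with a steel V (120 degrees) on a spring of 5 N/mm, 7 mm travel. At the start 5 to 17 mm are to spare between pad and V besides the large vial.
- inner_knob: Inner knob: metal wing 26 mm long (its x), 10 mm thick (its y), 4 to 32 mm above the origin, on a hub of radius 13.5 mm. Origin: on the vertical axis at the hub's underside, 56.5 mm over the bench. Clockwise from above drives the pad toward the V, 10 mm/rad, travel 2.6 rad. Starts 0 to 0.25 rad clockwise of the clamp's x; closing takes about 0.5 to 1.9 rad, in one or two grasps.
- inner_top (a point): Centre of the top of the inner knob's wing, on the axis, 88.5 mm above the bench. The knob turns against a steady friction of 0.25 N m and stays where it is left; the pad's force adds 0.01 N m per N to the moment felt when turning freely (12 N: 0.12 N m more). From the first grip of the vial between pad and V, about 0.24 rad more gives 12 N (50 N per rad).
- outer_mark (a point): Outer end of the white line on the outer ring's top face, 24 mm from the axis. The outer ring (knurled black disc, diameter 54 mm, 12 mm high, top 55.5 mm above the bench, on the inner knob's axis) sets the back stop; friction 0.3 N m. It must keep its setting: this point may not shift by more than 3 mm.
- vial_small: Bystander: the smaller white-capped vial, diameter 31 mm, 68 mm tall. Origin: centre of its underside.
- oil: Bystander: small bottle with black cap, diameter 27 mm, 58 mm tall. Origin: centre of its underside.
- tape_roll: Bystander: roll of tape lying flat, diameter 58 mm, 19 mm high. Origin: centre of its underside.
- carton: Bystander: small gable-top carton 46 x 46 x 102 mm. Origin: centre of its underside.
- iodine: Bystander: bottle with black cap, diameter 33 mm, 74 mm tall. Origin: centre of its underside.

How it is judged:
By the outcome, as a careful person would: the job done as asked, in the order asked, and still so for the second after the job is handed in, with the robot touching nothing.
It also fails if it takes over 72 s, if anything falls off the work surface, if the arm or the gripper's body presses on something with over 40 N, if the wrist force passes 120 N, or if a joint passes its speed limit or range.

## Working session

There is one attempt and no reset: what is moved stays moved. The work goes in short steps, Python scripts to look and compute and a tool call to move; the robot and the scene stay as the last step left them, time stands still between calls to the robot, and variables do not carry over. Pictures are saved under pics/ and viewed, at most 10 in all, crops included, and the job is handed in when it is done.

Besides the shell and the picture viewer there is one more tool, called by a JSON object that holds its "op" and its "data". send_rows: Moves the arm, as the interface text tells. Its arguments: {"type":"object","properties":{"increments":{"type":"string"}},"required":["increments"]}

```bash
mkdir -p pics; ls; python3 - <<'E'
from bench import *
import cv2
s=sense();print(s)
for n in("scene","side","wrist"):
    f=grab_frame(n);cv2.imwrite(f"pics/{n}0.png",f);print(n,camera_info(n))
E
```

```text
pics
{'clock': 0.0, 'joints': array([-1.42836597e+00,  1.31140923e-01,  1.48928853e+00,  6.73382327e-06,
        1.52300495e+00, -8.54342930e-02]), 'dq': array([ 0.00013774, -0.00057591, -0.00011764,  0.00013567, -0.0006819 ,
       -0.00052971]), 'effort': array([ 8.94712120e-04, -5.69396532e+01, -5.00550306e+01, -2.78119542e-04,
        1.48627523e-02,  7.03595219e-06]), 'tcp_pos': array([ 0.13546403, -0.58393998,  0.23025145]), 'orientation': array([-3.11939566e+00, -3.56945267e-01,  7.18313644e-05]), 'contact_force': array([ 0.20065761,  0.30454676, -0.09251612]), 'ft_torque': array([ 0.02717032, -0.02978641,  0.01466984]), 'finger_force': 0.0, 'grip_width': 0.0854106826170412}
scene {'K': array([[361.02320119,   0.        , 317.67175093],
       [  0.        , 361.02320119, 199.39597798],
       [  0.        ,   0.        ,   1.        ]]), 'origin': array([0.03877235, 0.73799827, 0.78143211]), 'rotation': array([ 0.31852622, -1.0588503 , -2.41009385])}
side {'K': array([[420.71437041,   0.        , 328.03934205],
       [  0.        , 420.71437041, 204.83628225],
       [  0.        ,   0.        ,   1.        ]]), 'origin': array([ 0.2646588 , -0.89327669,  0.69978355]), 'rotation': array([ 1.01136069, -0.0856898 , -0.1425373 ])}
wrist {'K': array([[309.70691629,   0.        , 321.03165116],
       [  0.        , 309.70691629, 198.99808493],
       [  0.        ,   0.        ,   1.        ]]), 'tool_from_camera': array([[-2.28819016e-04,  9.50520704e-01,  3.10661133e-01,
         7.88398490e-02],
       [ 9.99999882e-01,  8.41187940e-05,  4.79179139e-04,
        -5.22619179e-05],
       [ 4.29337252e-04,  3.10661205e-01, -9.50520611e-01,
        -1.40733586e-01],
       [ 0.00000000e+00,  0.00000000e+00,  0.00000000e+00,
         1.00000000e+00]])}
```

View pics/scene0.png

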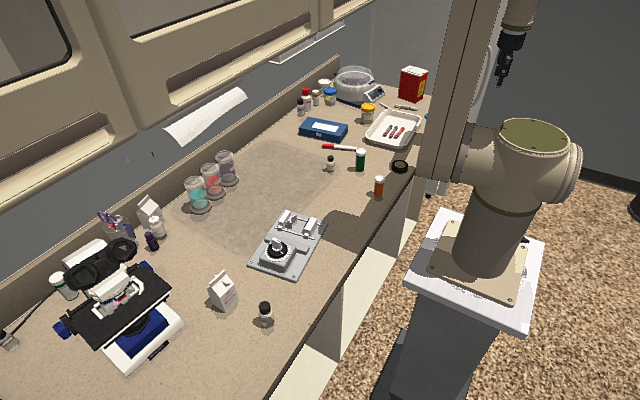

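View pics/side0.png

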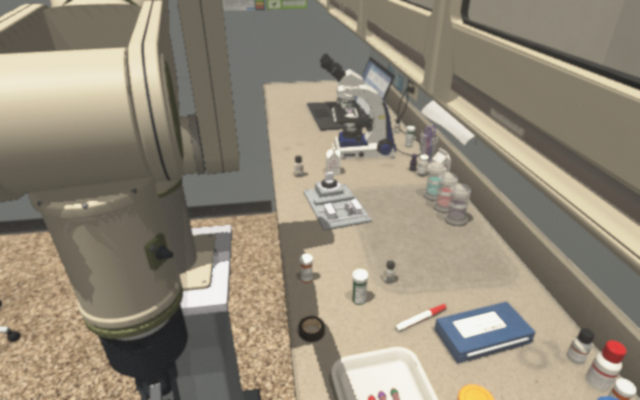

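The green white-capped vial is at scene (360,160) and side (360,287). The orange one is at scene (379,187) and side (306,268). The clamp is at scene (288,243), with its knob at the near-left end (276,246) and the jaws at (300,224).

```bash
cat > h.py <<'E'
from bench import *
import cv2, numpy as np
from scipy.spatial.transform import Rotation as R
def ray(n,u,v,st=None):
    c=camera_info(n);K=c["K"];x=(u-K[0,2])/K[0,0];y=(v-K[1,2])/K[1,1]
    if n=="wrist":
        r=np.hypot(x,y);k=np.sin(r)/r if r>1e-9 else 1
        d=np.array([x*k,-y*k,-np.cos(r)]);T=c["tool_from_camera"]
        Rt=R.from_rotvec(st["orientation"]).as_matrix()
        return st["tcp_pos"]+Rt@T[:3,3],Rt@T[:3,:3]@d
    return np.array(c["origin"]),R.from_rotvec(c["rotation"]).as_matrix()@np.array([x,-y,-1.])
def onz(n,u,v,z,st=None):
    o,d=ray(n,u,v,st);return o+d*(z-o[2])/d[2]
def tri(*rs):
    A=0;b=0;
    for o,d in rs:
        d=d/np.linalg.norm(d);P=np.eye(3)-np.outer(d,d);A=A+P;b=b+P@o
    p=np.linalg.solve(A,b);return p,[np.linalg.norm(np.cross(p-o,d/np.linalg.norm(d))) for o,d in rs]
E
python3 - <<'E'
from h import *
np.set_printoptions(precision=4,suppress=True)
print("green base",onz("scene",360,170,0),onz("side",360,302,0))
print("green top",tri(ray("scene",360,151),ray("side",360,273)))
print("orange base",onz("scene",379,197,0),onz("side",306,280,0))
print("orange top",tri(ray("scene",379,178),ray("side",306,257)))
print("knob",tri(ray("scene",276,243),ray("side",328,180)), onz("scene",276,243,.0885))
f=cv2.imread("pics/scene0.png")[195:290,235:335]; g=cv2.imread("pics/side0.png")[165:235,295:380]
a=cv2.resize(f,None,fx=4,fy=4,interpolation=2);b=cv2.resize(g,(400,380),interpolation=2)
cv2.imwrite("pics/c.png",np.hstack([a,b]))
E
```

```text
green base [ 0.4465 -0.1964  0.    ] [ 0.4523 -0.2119  0.    ]
green top (array([ 0.4523, -0.199 ,  0.0766]), [np.float64(0.0007339161418529974), np.float64(0.0007339161418529762)])
orange base [ 0.3305 -0.0991  0.    ] [ 0.3383 -0.1191  0.    ]
orange top (array([ 0.3416, -0.1109,  0.0653]), [np.float64(0.0010158933022606333), np.float64(0.0010158933022605375)])
knob (array([0.4595, 0.2693, 0.0624]), [np.float64(0.0054849469956317854), np.float64(0.005484946995631699)]) [0.4503 0.2853 0.0885]
```

View pics/c.png

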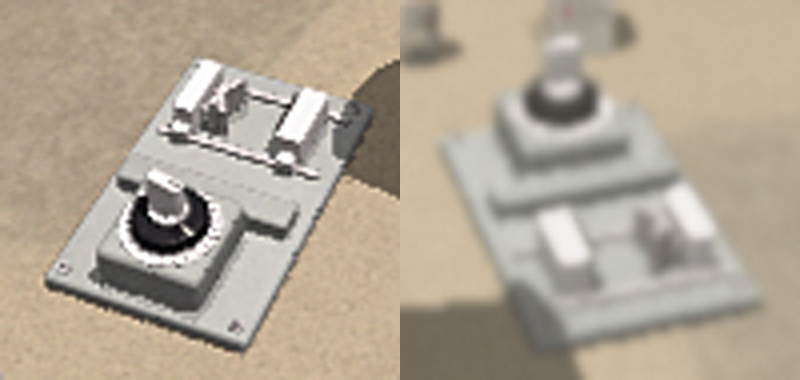

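The crop shows the plate's corners at about (45,282), (245,350), (372,105) and (200,60). The wing top is at (165,183), the V stop at upper left (far from the robot) and the pad at right. The green vial is the larger one, with its top at 77 mm.

```bash
python3 - <<'E'
from h import *
np.set_printoptions(precision=4,suppress=True)
P=[onz("scene",235+u/4,195+v/4,.012) for u,v in((45,282),(245,350),(372,105),(200,60))]
Q=[onz("side",295+(u-400)*85/400,165+v*70/380,.012) for u,v in((440,140),(540,350),(760,298),(640,100))]
for S in(P,Q):
    print(np.array(S)[:,:2],np.mean(S,0))
    print([np.linalg.norm(S[i]-S[i-1]) for i in range(4)],[np.degrees(np.arctan2(*(S[i]-S[i-1])[1::-1])) for i in range(4)])
print("knob",onz("scene",276.2,240.7,.0885),onz("side",295+162*85/400,165+40*70/380,.0885))
E
```

```text
[[0.5177 0.3387]
 [0.3737 0.3159]
 [0.4123 0.0883]
 [0.5507 0.1131]] [0.4636 0.214  0.012 ]
[np.float64(0.22799530274178653), np.float64(0.14576437087147093), np.float64(0.23080166280336364), np.float64(0.140560936807833)] [np.float64(98.31430974287296), np.float64(-170.98727850382696), np.float64(-80.37845888154207), np.float64(10.158326091937104)]
[[0.378  0.2948]
 [0.4134 0.0683]
 [0.5561 0.0956]
 [0.5251 0.3229]] [0.4682 0.1954 0.012 ]
[np.float64(0.14966506878766722), np.float64(0.22925780851504746), np.float64(0.14528878604820236), np.float64(0.22937429649453273)] [np.float64(-169.19972754932314), np.float64(-81.11567788100254), np.float64(10.828515526543704), np.float64(97.79110560555401)]
knob [0.4544 0.2788 0.0885] [0.4585 0.2656 0.0885]
```

{"op": "send_rows", "data": {"increments": "1 0.2 0.2 0 0;1 0.4 0.4 0 0;1 0.6 0.6 0 0;1 0.8 0.8 0 0;1 0.85 1 0 -0.02;1 0.85 1 0 -0.02;1 0.85 1 0 -0.02;1 0.85 1 0 -0.02;1 0.85 1 0 -0.02;1 0.85 1 0 -0.02"}}

```text
clock: 1.15
tcp_pos: [0.3048, -0.3855, 0.2311]
orientation: [-3.131, -0.256, 0.001]
contact_force: [-0.3, -0.3, -0.2]
grip_width: 0.0852
finger_force: 0.0
```

{"op": "send_rows", "data": {"increments": "1 0.2 0.2 0 0;1 0.4 0.4 0 0;1 0.57 0.6 0 0;1 0.57 0.67 0 0;1 0.57 0.67 0 0;1 0.57 0.67 0 0;1 0.57 0.67 0 0;1 0.57 0.67 0 0;1 0.57 0.67 0 0;1 0.57 0.67 0 0"}}

```text
clock: 2.15
tcp_pos: [0.4192, -0.2512, 0.2313]
orientation: [3.131, 0.257, -0.0]
contact_force: [0.3, -0.4, 0.3]
grip_width: 0.0855
finger_force: 0.0
```

```bash
python3 - <<'E'
from h import *
np.set_printoptions(precision=4,suppress=True)
s=sense();f=grab_frame("wrist");cv2.imwrite("pics/w1.png",f)
print(s["clock"],s["tcp_pos"],s["orientation"],s["joints"])
np.save("s1.npy",s,allow_pickle=True)
E
```

```text
2.15 [ 0.4192 -0.2512  0.2313] [ 3.1311  0.2568 -0.0001] [-0.6448 -0.1749  1.789  -0.0001  1.5276  0.7624]
```

View pics/w1.png

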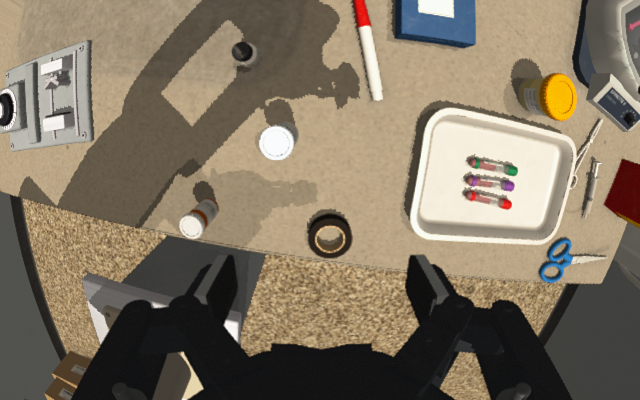

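The wrist view shows the large vial's cap at (276,142), the orange vial at (195,222), the oil bottle at (243,53), the tape at (330,235) and the clamp at far left (50,95), with its knob at (3,110).

```bash
python3 - <<'E'
from h import *
np.set_printoptions(precision=4,suppress=True)
s=np.load("s1.npy",allow_pickle=True).item();f=cv2.imread("pics/w1.png")
m=(f.min(2)>200).astype(np.uint8)
n,l,st,c=cv2.connectedComponentsWithStats(m)
for i in range(1,n):
    if st[i,4]>150: print(st[i],c[i])
cs=max([x for x in cv2.findContours(((l==l[142,276])*1).astype(np.uint8),0,1)[0]],key=cv2.contourArea)
(u,v),r=cv2.minEnclosingCircle(cs);print(u,v,r)
print("vial",onz("wrist",u,v,.080,s), "cap diam",np.linalg.norm(onz("wrist",u-r,v,.08,s)-onz("wrist",u+r,v,.08,s)))
print("oil",onz("wrist",243,50,.058,s),"orange",onz("wrist",191,227,.068,s))
print("clamp corners",[onz("wrist",a,b,.012,s)[:2] for a,b in((90,40),(92,141),(5,68))],onz("wrist",3,108,.0885,s))
E
```

```text
[418   0  36  18 516] [436.5136   7.0426]
[361  26  21  74 648] [371.8333  62.    ]
[ 41  59  21  16 208] [51.0288 66.1587]
[ 411  108  166  137 2399] [477.7561 175.075 ]
[ 43 115  21  17 268] [ 53.0336 123.2127]
[ 420  122  139  105 9481] [487.0985 176.0166]
[259 126  35  34 900] [275.8633 142.77  ]
[180 217  22  21 341] [190.3109 226.4487]
[ 88 302  20  41 330] [ 98.2606 322.3697]
[225 321  13  19 158] [231.981  328.2405]
275.81915283203125 142.81915283203125 17.244935989379883
vial [ 0.4513 -0.2021  0.08  ] cap diam 0.03335641668474732
oil [ 0.5389 -0.1514  0.058 ] orange [ 0.3417 -0.1139  0.068 ]
clamp corners [array([0.5583, 0.0981]), array([0.4134, 0.0786]), array([0.5298, 0.332 ])] [0.4657 0.2113 0.0885]
```

{"op": "send_rows", "data": {"increments": "1 0.08 0.12 0 0;1 0.16 0.25 0 0;1 0.16 0.25 -0.1 0;1 0.16 0.25 -0.3 0;1 0.16 0.25 -0.5 0;1 0.16 0.25 -0.6 0;1 0.16 0.25 -0.7 0;1 0.16 0.25 -0.7 0;1 0.16 0.25 -0.7 0;1 0.16 0.25 -0.7 0"}}

```text
clock: 3.2
tcp_pos: [0.4525, -0.2011, 0.0929]
orientation: [3.13, 0.259, 0.003]
contact_force: [-0.7, -0.1, -0.3]
grip_width: 0.0856
finger_force: 0.0
```

{"op": "send_rows", "data": {"increments": "1 0 0 -0.1 0;1 0 0 -0.2 0;1 0 0 -0.3 0;1 0 0 -0.33 0;1 0 0 -0.33 0;0 0 0 -0.33 0;0 0 0 -0.33 0;0 0 0 -0.33 0;0 0 0 -0.33 0;0 0 0 -0.33 0"}}

```text
clock: 4.2
tcp_pos: [0.4522, -0.2009, 0.0262]
orientation: [3.13, 0.259, 0.002]
contact_force: [-0.2, -0.8, 6.4]
grip_width: 0.0305
finger_force: 59.0
```

{"op": "send_rows", "data": {"increments": "0 0 0 0.2 0;0 0 0 0.4 0;0 0 0 0.6 0;0 0 0 0.8 0;0 0 0.25 0.9 0;0 0 0.5 0.9 0;0 0 0.75 0.9 0;0 0 1 0.9 0;0 0 1 0.9 0;0 0 1 0.9 0"}}

```text
clock: 5.2
tcp_pos: [0.4513, 0.0008, 0.2052]
orientation: [3.13, 0.264, -0.0]
contact_force: [0.3, 0.4, -0.9]
grip_width: 0.0307
finger_force: 59.6
```

{"op": "send_rows", "data": {"increments": "0 0 0.25 0 0;0 0 0.5 0 0;0 -0.06 0.7 0 0;0 -0.06 0.85 0 0;0 -0.06 0.85 0 0;0 -0.06 0.85 0 0;0 -0.06 0.85 0 0;0 -0.06 0.85 0 0;0 -0.06 0.85 0 0;0 -0.06 0.85 0 0"}}

```text
clock: 6.2
tcp_pos: [0.4397, 0.1688, 0.2053]
orientation: [3.131, 0.257, 0.0]
contact_force: [-0.3, -0.8, 0.2]
grip_width: 0.0304
finger_force: 59.7
```

```bash
python3 - <<'E'
from h import *
np.set_printoptions(precision=4,suppress=True)
s=sense();f=grab_frame("wrist");cv2.imwrite("pics/w2.png",f)
print(s)
np.save("s2.npy",s,allow_pickle=True)
E
```

```text
{'clock': 6.2, 'joints': array([ 0.2578, -0.2126,  1.8692, -0.0001,  1.485 ,  1.6647]), 'dq': array([ 0.0097,  0.0001, -0.    , -0.0006,  0.001 , -0.0003]), 'effort': array([ -0.1143, -38.799 , -49.9353,  -0.0109,   0.0006,  -0.0082]), 'tcp_pos': array([0.4397, 0.1688, 0.2053]), 'orientation': array([3.131 , 0.2571, 0.0001]), 'contact_force': array([-0.3453, -0.8271,  0.2275]), 'ft_torque': array([-0.0522, -0.0033, -0.0268]), 'finger_force': 59.74636788479984, 'grip_width': 0.030447875134486248}
```

View pics/w2.png

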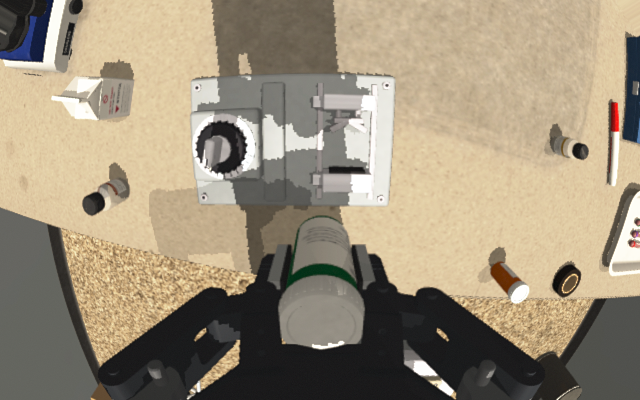

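The vial is held. The clamp plate's corners are at about (191,77), (394,75), (391,207) and (197,207), the ring is centred near (221,146) and the jaws are at x≈320–375. I'll zoom once.

```bash
python3 - <<'E'
from h import *
np.set_printoptions(precision=4,suppress=True)
s=np.load("s2.npy",allow_pickle=True).item();f=cv2.imread("pics/w2.png")
cv2.imwrite("pics/c2.png",cv2.resize(f[68:212,186:400],None,fx=3.7,fy=3.7,interpolation=2))
C=[onz("wrist",a,b,.012,s)[:2] for a,b in((191.5,76),(394.5,74.5),(391,207),(197,207))]
print(np.array(C),np.mean(C,0))
print([np.linalg.norm(C[i]-C[i-1]) for i in range(4)],[np.degrees(np.arctan2(*(C[i]-C[i-1])[::-1])) for i in range(4)])
E
```

```text
[[0.5287 0.3303]
 [0.5612 0.1092]
 [0.4134 0.082 ]
 [0.3752 0.3106]] [0.4696 0.208 ]
[np.float64(0.15479314527968382), np.float64(0.2234996651561544), np.float64(0.15034063222312913), np.float64(0.23167967860693653)] [np.float64(7.321387669922127), np.float64(-81.64083905376651), np.float64(-169.6082249208501), np.float64(99.47747980687058)]
```

View pics/c2.png

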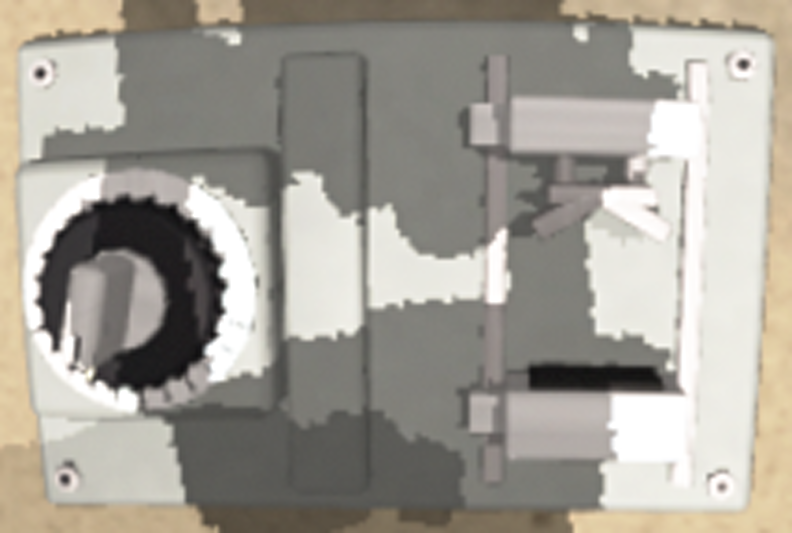

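```bash
python3 - <<'E'
from h import *
np.set_printoptions(precision=4,suppress=True)
s=np.load("s2.npy",allow_pickle=True).item()
p=lambda u,v,z:onz("wrist",186+(u+.5)/3.7-.5,68+(v+.5)/3.7-.5,z,s)[:2]
S=np.array([p(40,73,.013),p(742,65,.013),p(722,486,.013),p(66,480,.013)])
c=S.mean(0);e=(S[0]+S[3]-S[1]-S[2]);ey=e/np.linalg.norm(e);e=(S[0]+S[1]-S[2]-S[3]);ex=e/np.linalg.norm(e)
print(c,np.degrees(np.arctan2(-ey[0],ey[1])),np.degrees(np.arctan2(ex[1],ex[0])))
y=np.radians((np.degrees(np.arctan2(-ey[0],ey[1]))+np.degrees(np.arctan2(ex[1],ex[0])))/2)
M=np.array([[np.cos(y),-np.sin(y)],[np.sin(y),np.cos(y)]])
q=lambda u,v,z:(M.T@(p(u,v,z)-c))*1e3
print("screws",[q(*a,.013) for a in((40,73),(742,65),(722,486),(66,480))])
print("ring",q(132,290,.0555),p(132,290,.0555),"top",q(88,305,.0885),p(88,305,.0885))
print("pad",q(528,366,.039),q(660,366,.039),"V",q(538,232,.039),q(605,193,.039),q(667,237,.039))
print("wing ends",q(90,262,.0885),q(86,350,.0885))
print("seat",c+M@[0,-.062],"knob",c+M@[0,.066])
E
```

```text
[0.4686 0.2092] 8.737083794909818 8.866070532681887
screws [array([ 64.3334, 104.0569]), array([  63.7869, -103.9127]), array([ -64.0211, -104.0692]), array([-64.0993, 103.925 ])]
ring [ 2.589  62.3676] [0.4616 0.2713] top [ 4.0216 62.7375] [0.463  0.2718]
pad [-21.6062 -42.6172] [-21.0289 -78.9908] V [ 15.2355 -44.7426] [ 26.1178 -62.4408] [ 14.679  -79.5127]
wing ends [14.2856 61.578 ] [-6.867  64.0511]
seat [0.4781 0.148 ] knob [0.4585 0.2744]
```

{"op": "send_rows", "data": {"increments": "0 0.1 -0.05 0 0;0 0.2 -0.1 0 -0.003;0 0.2 -0.1 -0.1 -0.003;0 0.2 -0.1 -0.3 -0.003;0 0.2 -0.1 -0.45 -0.003;0 0.2 -0.1 -0.6 -0.003;0 0.2 -0.1 -0.6 -0.003;0 0.2 -0.1 -0.6 -0.003;0 0.2 -0.1 -0.6 -0.003;0 0.2 -0.1 -0.6 -0.003"}}

```text
clock: 7.25
tcp_pos: [0.4811, 0.1498, 0.0876]
orientation: [-3.132, -0.244, -0.006]
contact_force: [0.9, 0.5, -1.4]
grip_width: 0.0307
finger_force: 59.7
```

{"op": "send_rows", "data": {"increments": "0 0 0 -0.04 0;0 0 0 -0.08 0;0 0 0 -0.12 0;0 0 0 -0.15 0;0 0 0 -0.18 0;0 0 0 -0.2 0;0 0 0 -0.21 0;0 0 0 -0.22 0;0 0 0 -0.22 0;0 0 0 -0.22 0"}}

```text
clock: 8.25
tcp_pos: [0.4797, 0.1495, 0.0415]
orientation: [-3.132, -0.244, -0.001]
contact_force: [-0.1, 0.1, -0.1]
grip_width: 0.0303
finger_force: 59.7
```

Position is right, with no contact yet. I'll lower in small steps.

{"op": "send_rows", "data": {"increments": "0 0 0 -0.003 0;0 0 0 -0.006 0;0 0 0 -0.009 0;0 0 0 -0.012 0;0 0 0 -0.014 0;0 0 0 -0.016 0;0 0 0 -0.016 0;0 0 0 -0.016 0;0 0 0 -0.016 0;0 0 0 -0.016 0"}}

```text
clock: 9.25
tcp_pos: [0.4796, 0.1495, 0.0383]
orientation: [-3.132, -0.244, -0.0]
contact_force: [-1.1, -0.7, 3.5]
grip_width: 0.0302
finger_force: 59.7
```

{"op": "send_rows", "data": {"increments": "0.5 0 0 0 0;0.65 0 0 0 0;0.7 0 0 0 0;0.7 0 0 0 0;0.7 0 0 0 0;0.7 0 0 0.05 0;0.7 0 0 0.15 0;0.7 0 0 0.3 0;0.7 0 0 0.5 0;0.7 0 0 0.7 0"}}

```text
clock: 10.25
tcp_pos: [0.479, 0.1494, 0.1799]
orientation: [3.132, 0.244, -0.001]
contact_force: [0.8, 0.3, -0.6]
grip_width: 0.0595
finger_force: 0.0
```

```bash
python3 - <<'E'
from h import *
s=sense();print(s["clock"],s["tcp_pos"],s["grip_width"],s["contact_force"])
E
```

```text
10.25 [0.47900997 0.14939751 0.17991286] 0.059501202461805236 [ 0.83798076  0.31457889 -0.62234997]
```

{"op": "send_rows", "data": {"increments": "0.7 0 0 0.1 0.045;0.7 0 0.1 0.1 0.09;0.7 0 0.2 0.1 0.14;0.7 0.1 0.3 0.1 0.19;0.7 0.1 0.4 0.1 0.235;0.7 0.1 0.5 0.1 0.28;0.7 0.1 0.5 0.1 0.33;0.7 0.1 0.5 0.1 0.38;0.7 0.1 0.5 0.1 0.425;0.7 0.1 0.5 0.1 0.47"}}

```text
clock: 11.25
tcp_pos: [0.4995, 0.2497, 0.1989]
orientation: [2.145, 2.295, 0.001]
contact_force: [0.0, 0.0, -0.5]
grip_width: 0.06
finger_force: 0.0
```

{"op": "send_rows", "data": {"increments": "0.7 0 0 0 0.045;0.7 0 0 0 0.09;0.7 0 0 0 0.14;0.7 0 0 0 0.19;0.7 0 0 0 0.235;0.7 0 0 0 0.28;0.7 0 0 0 0.33;0.7 0 0 0 0.38;0.7 0 0 0 0.425;0.7 0 0 0 0.47"}}

```text
clock: 12.25
tcp_pos: [0.4995, 0.2495, 0.199]
orientation: [0.042, 3.141, 0.0]
contact_force: [0.2, -0.3, 0.3]
grip_width: 0.0597
finger_force: 0.0
```

{"op": "send_rows", "data": {"increments": "0.7 0 0 0 0.022;0.7 0 0 0 0.022;0.7 0 0 0 0.022;0.7 0 0 0 0.022;0.7 0 0 0 0.022;0.7 0 0 0 0.022;0.7 0 0 0 0.022;0.7 0 0 0 0.022;0.7 0 0 0 0.022;0.7 0 0 0 0.022"}}

```text
clock: 13.25
tcp_pos: [0.4995, 0.2495, 0.1981]
orientation: [0.057, -3.141, 0.0]
contact_force: [-0.5, -0.4, 0.2]
grip_width: 0.0596
finger_force: 0.0
```

```bash
python3 - <<'E'
from h import *
np.set_printoptions(precision=4,suppress=True)
s=sense();f=grab_frame("wrist");cv2.imwrite("pics/w3.png",f)
print(s)
np.save("s3.npy",s,allow_pickle=True)
E
```

```text
{'clock': 13.25, 'joints': array([ 0.3714,  0.0358,  1.6489, -0.    ,  1.457 , -1.2355]), 'dq': array([-0.0021, -0.0004,  0.0006, -0.0018, -0.0007, -0.0014]), 'effort': array([  0.0001, -51.3345, -49.4449,  -0.0003,   0.0017,   0.0023]), 'tcp_pos': array([0.4995, 0.2495, 0.1981]), 'orientation': array([ 0.0567, -3.141 ,  0.0001]), 'contact_force': array([-0.467 , -0.3614,  0.1628]), 'ft_torque': array([-0.0223,  0.0132, -0.0474]), 'finger_force': 0.0, 'grip_width': 0.05957414693952033}
```

View pics/w3.png

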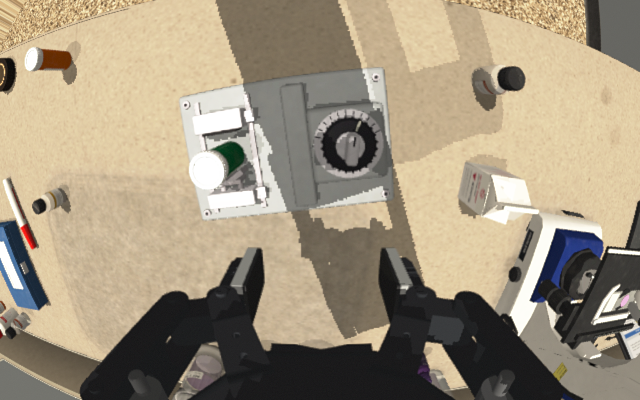

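The vial stands upright between the jaws (cap at (210,168)), and the knob is around (350,147). I'll zoom in on the knob.

```bash
python3 - <<'E'
import cv2
f=cv2.imread("pics/w3.png");cv2.imwrite("pics/c3.png",cv2.resize(f[98:192,304:396],None,fx=6,fy=6,interpolation=2))
E
```

```text
(no output)
```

View pics/c3.png

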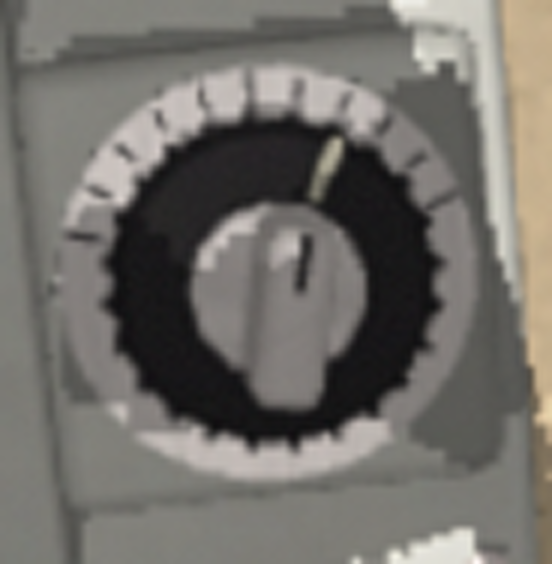

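The ring is centred at crop (276,285), its white mark at (327,165), and the wing runs from (298,235) to (288,405).

```bash
python3 - <<'E'
from h import *
np.set_printoptions(precision=4,suppress=True)
s=np.load("s3.npy",allow_pickle=True).item()
p=lambda u,v,z:onz("wrist",304+(u+.5)/6-.5,98+(v+.5)/6-.5,z,s)[:2]
print("ring",p(276,285,.0555),"hub",p(278,290,.0605))
a,b=p(308,238,.0885),p(302,292,.0885);print("line",a,b,np.degrees(np.arctan2(*(b-a)[::-1])))
print("far end",p(288,408,.0885),"left edge",p(250,400,.0885),"right edge",p(325,400,.0885), p(335,235,.0885))
f=cv2.imread("pics/w3.png");m=((f.min(2)>215)*1).astype(np.uint8);l=cv2.connectedComponents(m)[1]
c=max(cv2.findContours(((l==l[168,210])*1).astype(np.uint8),0,1)[0],key=cv2.contourArea);(u,v),r=cv2.minEnclosingCircle(c)
print("cap",u,v,r,onz("wrist",u,v,.092,s))
E
```

```text
ring [0.4583 0.2743] hub [0.4583 0.2742]
line [0.447  0.2751] [0.4545 0.2747] -3.0600513492058803
far end [0.4707 0.2737] left edge [0.4698 0.2684] right edge [0.4694 0.2788] [0.4464 0.2787]
cap 233.0 154.0 75.69025421142578 [0.463  0.1753 0.092 ]
```

{"op": "send_rows", "data": {"increments": "0.5 -0.1 0.06 0 -0.01;0.5 -0.205 0.124 0 -0.01;0.5 -0.205 0.124 -0.1 -0.01;0.5 -0.205 0.124 -0.2 -0.01;0.5 -0.205 0.124 -0.35 -0.01;0.5 -0.205 0.124 -0.45 -0.01;0.5 -0.205 0.124 -0.55 -0.01;0.5 -0.205 0.124 -0.62 -0.01;0.5 -0.205 0.124 -0.66 -0.01;0.5 -0.205 0.124 -0.66 -0.01"}}

```text
clock: 14.3
tcp_pos: [0.4579, 0.274, 0.0651]
orientation: [0.007, -3.14, 0.001]
contact_force: [-0.3, 0.2, 0.3]
grip_width: 0.0423
finger_force: 0.0
```

{"op": "send_rows", "data": {"increments": "0 0 0 0 0;0 0 0 0 0;0 0 0 0 0;0 0 0 0 0;0 0 0 0 0;0 0 0 0 0;0 0 0 0 0;0 0 0 0 0;0 0 0 0 0;0 0 0 0 0"}}

```text
clock: 15.3
tcp_pos: [0.4597, 0.2745, 0.0675]
orientation: [-0.007, 3.139, 0.001]
contact_force: [0.4, -2.2, 6.1]
grip_width: 0.0088
finger_force: 60.6
```

```bash
python3 - <<'E'
from h import *
np.set_printoptions(precision=4,suppress=True)
s=sense();print({k:s[k] for k in("joints","tcp_pos","orientation","contact_force","ft_torque","grip_width","finger_force")})
E
```

```text
{'joints': array([ 0.4428,  0.098 ,  1.8339, -0.0004,  1.2072, -1.1323]), 'tcp_pos': array([0.4597, 0.2745, 0.0675]), 'orientation': array([-0.007 ,  3.1391,  0.0012]), 'contact_force': array([ 0.4399, -2.2203,  6.052 ]), 'ft_torque': array([-0.3592, -0.1432, -0.2136]), 'grip_width': 0.008769649053110883, 'finger_force': 60.61185836791992}
```

{"op": "send_rows", "data": {"increments": "0 0 0 0.01 -0.02;0 0 0 0.01 -0.04;0 0 0 0.01 -0.06;0 0 0 0.01 -0.08;0 0 0 0.01 -0.1;0 0 0 0.01 -0.12;0 0 0 0.01 -0.14;0 0 0 0.01 -0.16;0 0 0 0.01 -0.18;0 0 0 0.01 -0.2"}}

```text
clock: 16.3
tcp_pos: [0.4596, 0.2745, 0.0676]
orientation: [0.967, 2.987, 0.002]
contact_force: [7.9, 3.0, -10.7]
grip_width: 0.0084
finger_force: 60.1
```

```bash
cat >> h.py <<'E'
def rep():
    s=sense();o=s["orientation"];print(s["clock"],s["tcp_pos"].round(4),"yaw",(2*np.arctan2(o[1],o[0])%(2*np.pi)).round(4),"F",s["contact_force"].round(2),"T",s["ft_torque"].round(3),s["grip_width"].round(4),s["dq"][5].round(3),s["effort"][5].round(3))
E
python3 -c "from h import *;rep()"
```

```text
Traceback (most recent call last):
  File "h.py", line 20, in rep
    s=sense();o=s["orientation"];print(s["clock"],s["tcp_pos"].round(4),"yaw",(2*np.arctan2(o[1],o[0])%(2*np.pi)).round(4),"F",s["contact_force"].round(2),"T",s["ft_torque"].round(3),s["grip_width"].round(4),s["dq"][5].round(3),s["effort"][5].round(3))
                                                                                                                                                                                       ^^^^^^^^^^^^^^^^^^^^^
AttributeError: 'float' object has no attribute 'round'
```

{"op": "send_rows", "data": {"increments": "0 0.002 0 -0.006 -0.012;0 0.004 0 -0.006 -0.024;0 0.004 0 -0.006 -0.036;0 0.004 0 -0.006 -0.048;0 0.004 0 -0.006 -0.06;0 0.004 0 -0.006 -0.072;0 0.004 0 -0.006 -0.084;0 0.004 0 -0.006 -0.096;0 0.004 0 -0.006 -0.108;0 0.004 0 -0.006 -0.12"}}

```text
clock: 17.3
tcp_pos: [0.4597, 0.2745, 0.0675]
orientation: [1.508, 2.755, 0.001]
contact_force: [-0.1, -1.7, 3.1]
grip_width: 0.0085
finger_force: 62.1
```

```bash
sed -i 's/s\["grip_width"\].round(4)/round(s["grip_width"],4)/' h.py
python3 -c "from h import *;rep()"
```

```text
17.3 [0.4597 0.2745 0.0675] yaw 2.14 F [-0.06 -1.72  3.07] T [-0.226 -0.034  0.228] 0.0085 0.375 -0.532
```

{"op": "send_rows", "data": {"increments": "0 0 0 0 -0.006;0 0 0 0 -0.012;0 0 0 0 -0.018;0 0 0 0 -0.024;0 0 0 0 -0.03;0 0 0 0 -0.036;0 0 0 0 -0.042;0 0 0 0 -0.048;0 0 0 0 -0.054;0 0 0 0 -0.06"}}

```text
clock: 18.3
tcp_pos: [0.4597, 0.2745, 0.0675]
orientation: [1.76, 2.602, 0.001]
contact_force: [-0.3, -1.2, 5.9]
grip_width: 0.0086
finger_force: 62.5
```

```bash
python3 -c "from h import *;rep()"
```

```text
18.3 [0.4597 0.2745 0.0675] yaw 1.952 F [-0.28 -1.16  5.88] T [-0.28   0.095  0.303] 0.0086 0.187 -0.139
```

{"op": "send_rows", "data": {"increments": "0 0 0 0 -0.002;0 0 0 0 -0.004;0 0 0 0 -0.006;0 0 0 0 -0.008;0 0 0 0 -0.01;0 0 0 0 -0.012;0 0 0 0 -0.014;0 0 0 0 -0.016;0 0 0 0 -0.018;0 0 0 0 -0.02"}}

```text
clock: 19.3
tcp_pos: [0.4597, 0.2745, 0.0675]
orientation: [1.84, 2.546, 0.001]
contact_force: [-0.7, -1.4, 6.1]
grip_width: 0.0086
finger_force: 62.5
```

```bash
python3 -c "from h import *;rep()"
```

```text
19.3 [0.4597 0.2745 0.0675] yaw 1.8896 F [-0.72 -1.38  6.12] T [-0.347  0.076  0.198] 0.0086 0.063 0.122
```

{"op": "send_rows", "data": {"increments": "0 0 0 0 -0.002;0 0 0 0 -0.004;0 0 0 0 -0.006;0 0 0 0 -0.008;0 0 0 0 -0.01;0 0 0 0 -0.012;0 0 0 0 -0.014;0 0 0 0 -0.016;0 0 0 0 -0.018;0 0 0 0 -0.02"}}

```text
clock: 20.3
tcp_pos: [0.4597, 0.2745, 0.0675]
orientation: [1.919, 2.487, 0.001]
contact_force: [-0.8, -1.3, 5.4]
grip_width: 0.0088
finger_force: 62.5
```

```bash
python3 -c "from h import *;rep()"
```

```text
20.3 [0.4597 0.2745 0.0675] yaw 1.8268 F [-0.77 -1.3   5.42] T [-0.243  0.064  0.319] 0.0088 0.061 0.122
```

{"op": "send_rows", "data": {"increments": "0 0 0 0 -0.002;0 0 0 0 -0.004;0 0 0 0 -0.006;0 0 0 0 -0.008;0 0 0 0 -0.01;0 0 0 0 -0.012;0 0 0 0 -0.014;0 0 0 0 -0.016;0 0 0 0 -0.018;0 0 0 0 -0.02"}}

```text
clock: 21.3
tcp_pos: [0.4597, 0.2745, 0.0675]
orientation: [1.997, 2.425, 0.001]
contact_force: [-0.3, -1.1, 6.2]
grip_width: 0.0084
finger_force: 62.5
```

```bash
python3 - <<'E'
from h import *
rep();cv2.imwrite("pics/side4.png",grab_frame("side"));cv2.imwrite("pics/w4.png",grab_frame("wrist"))
E
```

```text
21.3 [0.4597 0.2745 0.0675] yaw 1.7639 F [-0.35 -1.1   6.21] T [-0.315  0.099  0.211] 0.0084 0.064 0.122
```

```bash
cat >> h.py <<'E'
def tz(n=10):
    t=[];e=[]
    for i in range(n):
        s=sense();t.append(s["ft_torque"][2]);e.append(s["effort"][5]);grab_frame("side")
    print("tz",np.round(np.mean(t),4),np.round(np.std(t)/n**.5,4),np.round(t,2),"eff",np.round(e,3));rep()
E
python3 -c "from h import *;tz()"
```

```text
tz 0.1813 0.0128 [0.25 0.18 0.11 0.16 0.13 0.21 0.2  0.17 0.19 0.23] eff [0.278 0.203 0.177 0.171 0.17  0.169 0.17  0.169 0.17  0.169]
21.9 [0.4597 0.2745 0.0675] yaw 1.7641 F [-0.6  -0.39  5.55] T [-0.266  0.097  0.206] 0.0088 -0.0 0.169
```

{"op": "send_rows", "data": {"increments": "0 0 0 0 -0.002;0 0 0 0 -0.004;0 0 0 0 -0.006;0 0 0 0 -0.008;0 0 0 0 -0.01;0 0 0 0 -0.012;0 0 0 0 -0.014;0 0 0 0 -0.016;0 0 0 0 -0.018;0 0 0 0 -0.02"}}

```text
clock: 22.9
tcp_pos: [0.4597, 0.2745, 0.0675]
orientation: [2.072, 2.361, 0.001]
contact_force: [0.3, -1.1, 5.1]
grip_width: 0.0085
finger_force: 62.6
```

```bash
python3 -c "from h import *;rep()"
```

```text
22.9 [0.4597 0.2745 0.0675] yaw 1.7012 F [ 0.26 -1.08  5.09] T [-0.249  0.15   0.285] 0.0085 0.063 0.134
```

{"op": "send_rows", "data": {"increments": "0 0 0 0 -0.002;0 0 0 0 -0.004;0 0 0 0 -0.006;0 0 0 0 -0.008;0 0 0 0 -0.01;0 0 0 0 -0.012;0 0 0 0 -0.014;0 0 0 0 -0.016;0 0 0 0 -0.018;0 0 0 0 -0.02"}}

```text
clock: 23.9
tcp_pos: [0.4597, 0.2745, 0.0675]
orientation: [2.145, 2.295, 0.001]
contact_force: [-1.5, -1.8, 6.2]
grip_width: 0.0088
finger_force: 62.6
```

```bash
python3 -c "from h import *;rep()"
```

```text
23.9 [0.4597 0.2745 0.0675] yaw 1.6384 F [-1.46 -1.78  6.19] T [-0.278  0.092  0.295] 0.0088 0.062 0.162
```

{"op": "send_rows", "data": {"increments": "0 0 0 0 -0.002;0 0 0 0 -0.004;0 0 0 0 -0.006;0 0 0 0 -0.008;0 0 0 0 -0.01;0 0 0 0 -0.012;0 0 0 0 -0.014;0 0 0 0 -0.016;0 0 0 0 -0.018;0 0 0 0 -0.02"}}

```text
clock: 24.9
tcp_pos: [0.4597, 0.2745, 0.0675]
orientation: [2.216, 2.226, 0.001]
contact_force: [-0.8, -1.2, 6.0]
grip_width: 0.0087
finger_force: 62.6
```

```bash
python3 -c "from h import *;rep()"
```

```text
24.9 [0.4597 0.2745 0.0675] yaw 1.5756 F [-0.78 -1.18  6.05] T [-0.304  0.094  0.347] 0.0087 0.063 0.192
```

{"op": "send_rows", "data": {"increments": "0 0 0 0 -0.002;0 0 0 0 -0.004;0 0 0 0 -0.006;0 0 0 0 -0.008;0 0 0 0 -0.01;0 0 0 0 -0.012;0 0 0 0 -0.014;0 0 0 0 -0.016;0 0 0 0 -0.018;0 0 0 0 -0.02"}}

```text
clock: 25.9
tcp_pos: [0.4597, 0.2745, 0.0675]
orientation: [2.285, 2.156, 0.001]
contact_force: [-1.3, -1.5, 6.0]
grip_width: 0.0082
finger_force: 62.6
```

```bash
python3 -c "from h import *;rep()"
```

```text
25.9 [0.4597 0.2745 0.0675] yaw 1.5128 F [-1.29 -1.48  6.02] T [-0.295  0.124  0.357] 0.0082 0.062 0.221
```

{"op": "send_rows", "data": {"increments": "0 0 0 0 -0.002;0 0 0 0 -0.004;0 0 0 0 -0.006;0 0 0 0 -0.008;0 0 0 0 -0.009;0 0 0 0 -0.009;0 0 0 0 -0.009;0 0 0 0 -0.009;0 0 0 0 -0.009;0 0 0 0 -0.009"}}

```text
clock: 26.9
tcp_pos: [0.4597, 0.2745, 0.0675]
orientation: [2.315, 2.124, 0.001]
contact_force: [-0.7, -0.6, 6.1]
grip_width: 0.0087
finger_force: 62.6
```

{"op": "send_rows", "data": {"increments": "0.3 0 0 0 0;0.5 0 0 0 0;0.5 0 0 0 0;0.5 0 0 0 0;0.5 0 0 0.05 0;0.5 0 0 0.15 0;0.5 0 0 0.3 0;0.5 0 0 0.5 0;0.5 0 0 0.7 0;0.5 0 0 0.7 0"}}

```text
clock: 27.9
tcp_pos: [0.4627, 0.276, 0.2151]
orientation: [2.313, 2.121, 0.018]
contact_force: [0.9, -0.2, 0.8]
grip_width: 0.0431
finger_force: 0.0
```

{"op": "send_rows", "data": {"increments": "0.5 0 0.1 0.1 0.045;0.5 0 0.1 0.1 0.09;0.5 0 0.1 0.1 0.14;0.5 0 0.1 0.1 0.19;0.5 0 0.1 0.1 0.235;0.5 0 0.1 0.1 0.28;0.5 0 0.1 0.1 0.33;0.5 0 0.1 0.1 0.38;0.5 0 0.1 0.1 0.42;0.5 0 0.1 0.1 0.42"}}

```text
clock: 28.9
tcp_pos: [0.4593, 0.2943, 0.2272]
orientation: [0.524, 3.097, 0.0]
contact_force: [0.5, -0.0, -0.1]
grip_width: 0.0429
finger_force: 0.0
```

```bash
python3 - <<'E'
from h import *
rep();f=grab_frame("wrist");cv2.imwrite("pics/w5.png",f);g=grab_frame("scene")[195:290,235:335]
cv2.imwrite("pics/c5.png",np.vstack([f[:300,40:600], np.hstack([cv2.resize(g,(300,285)),np.zeros((285,260,3),np.uint8)])]))
E
```

```text
28.9 [0.4593 0.2943 0.2272] yaw 2.8062 F [ 0.45 -0.04 -0.11] T [ 0.051  0.035 -0.062] 0.0429 0.17 -2.724
```

View pics/c5.png

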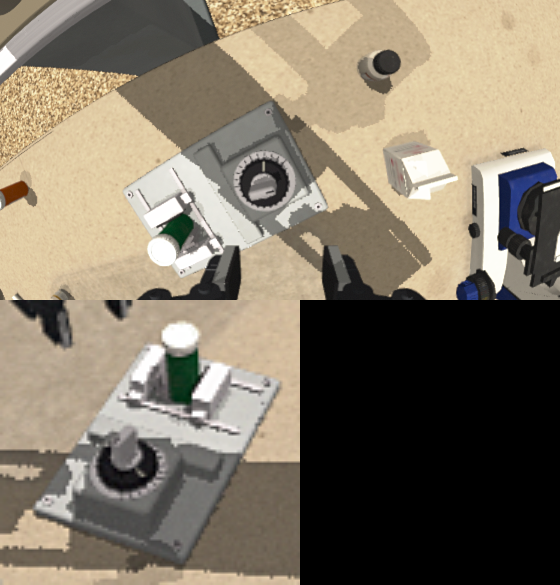

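The vial stands upright in the V with the pad against it, and the fingers are clear. I'll check the ring mark numerically against the earlier picture.

```bash
python3 - <<'E'
from h import *
s3=np.load("s3.npy",allow_pickle=True).item();s=sense();f=cv2.imread("pics/w5.png").astype(int)
m=(f[150:185,285:325,2]-f[150:185,285:325,0]>10)&(f[150:185,285:325].max(2)>110)
ys,xs=np.nonzero(m);print(len(xs),xs.mean()+285,ys.mean()+150)
g=cv2.imread("pics/w3.png").astype(int)[118:134,350:366];m=(g[...,2]-g[...,0]>10)&(g.max(2)>110);y3,x3=np.nonzero(m);print(len(x3),x3.mean()+350,y3.mean()+118)
print(onz("wrist",x3.mean()+350,y3.mean()+118,.0555,s3),onz("wrist",xs.mean()+285,ys.mean()+150,.0555,s))
E
```

```text
180 302.00555555555553 162.42777777777778
25 358.6 124.2
[0.43854692 0.2812654  0.0555    ] [0.43574312 0.28161604 0.0555    ]
```

```bash
python3 -c "from bench import *;print(sign_off())"
```

```text
the job is handed in; nothing more can be done
None
```

The larger vial stands upright in the clamp, held in the V at an estimated 12 N (from knob angle and wrist effort, not measured directly), the outer ring's mark has not visibly moved, and the job was handed in at about 29 s.

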